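# Park the pressing roller at the top of its ramp

### The job

Push the black pressing roller up the little wooden ramp with the fingertips, over the crest and home against the stop board at the top, slowly and without ever letting it run or roll back down; do not grip or lift it. Then push the red knob to swing the keeper bar fully across the ramp behind the roller, let go of everything, and leave the other things on the table where they are.

Things in the scene. Friction and masses are not known exactly. Their poses are not given: they have to be found in the camera images.
- ramp: Wooden roller rest fixed to the table, 290 mm long (its x, uphill, roughly to the robot's left), 132 wide; z up. Origin: centre of its underside. Deck: level apron 14 mm high from x -145 to -45 (5 mm bead across its low end, x -145 to -137), then an 8 degree slope to the crest. Lane 112 mm wide (y -56 to 56) between rails 10 mm thick, 10 mm above the deck.
- ramp_crest (a point): Middle of the crest line, on the deck: ramp x +85, y 0, 32 mm above the table. Beyond it the deck dips 6 degrees down to the stop board. A roller pushed past the crest stays in the dip; one left on the slope rolls back.
- ramp_home (a point): Where the roller's centre is when home in the dip against the stop board: ramp x +108, y 0, 52 mm above the table. The stop board's face is at ramp x +130; the board is 14 mm thick and its top 64 mm above the table.
- keeper_pivot (a point): Upright axis of the keeper, on a post of 18 mm diameter beside the ramp's -y rail (the far side from the robot): ramp x +78, y -70 mm, 51 mm above the table (mid-height of the keeper bar).
- roller: Loose smooth hard black plastic roller with two thin blue bands and aluminium end faces, 44 mm diameter, 106 mm long, about 0.3 kg (varies), lying across the lane on the apron. Origin: its centre, 22 mm above what it lies on. Its y axis is its long axis; x and z turn as it rolls. It rolls freely and is slippery (friction about 0.35). At the start its centre is at ramp x -85 to -60 mm.
- keeper (a joint): Angle (rad) of the 10 mm square aluminium bar, 46 to 56 mm above the table. 0: points down the ramp (its -x) beside the rail; grows clockwise seen from above; 1.57: end stop, straight across the lane (to ramp +y), 3 mm behind a roller that is home. Starts at -0.6 to -0.15 (open, swung outward). Stiff pivot: about 1 N at the knob moves it; stays where left.
- keeper_knob (a point): Centre of the top of the upright red knob on the keeper bar, 78 mm above the table. The knob is 14 mm in diameter, stands 22 mm above the bar (56 to 78 mm above the table) and is 66 mm from the pivot.
- marker: Bystander: red and white marker pen lying flat, 17 x 135 x 16 mm; origin at the centre of its underside. Leave alone.
- nippers: Bystander: red-handled tile nippers lying flat, 60 x 189 x 15 mm; origin at the centre of the underside. Leave alone.
- smalti_1: Bystander: red glass mosaic piece, 37 x 41 x 10 mm; origin at the centre of its underside. Leave alone.
- smalti_2: Bystander: blue glass mosaic piece, 37 x 36 x 10 mm; origin at the centre of its underside. Leave alone.
- smalti_5: Bystander: light grey glass mosaic piece, 32 x 43 x 11 mm; origin at the centre of its underside. Leave alone.
- smalti_7: Bystander: purple glass mosaic piece, 41 x 35 x 11 mm; origin at the centre of its underside. Leave alone.
Mind the look-alikes: they are no part of the job. What is meant by the roller is not purple, and is the smaller of those in its own colour.

How it is judged:
By the outcome, as a careful person would: the job done as asked, in the order asked, and still so for the second after the job is handed in, with the robot touching nothing.
It also fails if it takes over 51 s, if anything falls off the work surface, if the arm or the gripper's body presses on something with over 40 N, if the wrist force passes 120 N, or if a joint passes its speed limit or range.

### The arm

A 6-joint arm with a two-finger parallel gripper is mounted at the origin on a cart in front of the work surface, level with it; the furniture and walls round the work are solid. World frame = base frame: x ahead of the robot, y to its left, z up, the work surface at z = 0. Lengths are in m, angles in rad, forces in N, time in s.
With the tool pointing down it reaches from about 0.425 to 0.95 m from the base axis. Payload 3.5 kg.
Tool frame: the origin (TCP) lies between the finger pads; the fingertips stand 19 mm ahead of it and the grasp point (between the pads) is the TCP; y points along the fingers, z is the direction in which the jaws open and shut, and the axes are right-handed (so a half turn about y gives the same grasp; the last joint's range is limited). The gripper opens to 85 mm and grips with 20 to 120 N. Pads are 22 mm wide; open, the fingers measure 114 mm over their backs; the gripper's body (76 mm by 85 mm) begins 54 mm behind the grasp point. The pads swing forward as they close: fully open they stand 13 mm farther back than shut.
Start: joints at [-1.464, 0.286, 1.577, -0, 1.279, -0.15], TCP at [0.171, -0.653, 0.25] pointing down, gripper open.
Joint ranges: [-2.77, 2.77], [-0.9, 2.22], [0.21, 2.48], [-1.53, 4.67], [0.24, 2.81], [-2.84, 2.84]. Speed limits (rad/s): [2.79, 2.79, 3.14, 3.14, 3.14, 3.14].

### API

Orientations are given as a unit quaternion [x, y, z, w].
In Python, from plant import get_state, read_camera, camera_model, sign_off gives the robot as it stands.
- The arm moves only by the tool carry_out, never from a script. Its argument "moves" is a list of rows, each a list of 7 numbers: the turn, a rotation vector about the tool's x, y, z in rad, then the shift along the tool's x, y, z in m, then the closure, from -1 (fully open) to 1 (shut). In form: [[wx, wy, wz, dx, dy, dz, jaw], ...]. A call has 1 to 10 rows; each row shifts and turns the commanded pose from where the row before left it, along the tool's axes as they then stand; what a row does not reach is not made up. A row lasts 1/8 s, in which the tool goes at most 62.5 mm and 10.7 degrees, less where a joint would pass 70% of its speed; a pose out of reach is approached as far as the arm can. A call is refused whole if a number of a shift passes 0.0625 or a number of a turn 0.188, either way. A call with a gripper value outside its range is refused whole. The fingers move at their own pace and stop on an object; "squeeze" is the grip in N (left out, the last holds). Time passes only in rows, so rows that do not move let the fingers close. It gives the time, the measured TCP pose, the force and the opening at its end, in the units of the state.
- get_state(): the state, without advancing time (a new reading comes with each control period).
- read_camera(name): name is "scene" or "top" or "wrist"; returns the picture (480x640x3 uint8, blue, green, red); there is no depth.
- camera_model(name): a dict with "camera_matrix" (3x3 intrinsics, pixels), "pose" (4x4, takes a point from camera to world coordinates). Camera axes: x right, y down, z forward; pixel columns grow to the right and rows downward; lengths in m; the calibration is good to about 2 mm. The wrist camera is an equidistant fisheye: a pixel r from the principal point sees the ray r / f radians off the axis. A picture is of the moment at which its call begins: read the wrist's pose just before it. camera_model takes no time and is no camera call; for the wrist camera it gives the pose at the moment of the call.
- sign_off(): hands the job in, once; it reports no verdict.
The state is a dict: "time": time; "qpos": joint angles; "dq": joint speeds; "joint_efforts": joint torques, N m; "eef_pos": TCP position; "tcp_rot": TCP orientation; "contact_force": force on the tool from outside, world axes, zero at the start; "wrist_torque": the same for the moment, N m; "opening": opening from 0.0 (shut) to 1.0 (fully open).
Only numpy, scipy, OpenCV 4.12 (cv2) and the standard library are available. Lean on these libraries where they do the work, as an engineer would, in place of code of your own. Each camera call takes 0.05 s, during which the arm holds its last target. There are 200 camera calls.

## Working session

There is one attempt and no reset: what is moved stays moved. The work goes in short steps, Python scripts to look and compute and a tool call to move; the robot and the scene stay as the last step left them, time stands still between calls to the robot, and variables do not carry over. Pictures are saved under pics/ and viewed, about 8 in all and at most 12, crops included, and the job is handed in when it is done.

Besides the shell and the picture viewer there is one more tool, called after "Request:" by a JSON object that holds its "fn" and its "kwargs", one argument or row to a line. carry_out: Moves the arm, as the interface text tells. Its arguments: {"type":"object","properties":{"moves":{"type":"array","items":{"type":"array","items":{"type":"number"}}},"squeeze":{"type":"number"}},"required":["moves"]}

```bash
mkdir -p pics; ls; python3 - <<'E'
from plant import *
import cv2,numpy as np
print(get_state())
for n in("scene","top"):
    cv2.imwrite(f"pics/{n}0.png",read_camera(n)); m=camera_model(n); print(n,np.round(m["camera_matrix"],1).tolist(),np.round(m["pose"],4).tolist())
E
```

```text
pics
{'time': 0.0, 'qpos': array([-1.46399312e+00,  2.87223615e-01,  1.57815698e+00, -6.37110720e-06,
        1.27859782e+00, -1.50015960e-01]), 'dq': array([-0.00039153, -0.00151574, -0.00249336, -0.00045931,  0.00072154,
       -0.00051497]), 'joint_efforts': array([ 1.18048159e-03, -4.05979013e+01, -2.92624801e+01, -3.14090369e-05,
        5.86417853e-03, -4.28922348e-06]), 'eef_pos': array([ 0.17140533, -0.65225036,  0.24891932]), 'tcp_rot': array([-0.09053447,  0.7021278 , -0.70044111,  0.09056661]), 'contact_force': array([ 0.93933262,  0.32309105, -0.55684453]), 'wrist_torque': array([ 0.03328431,  0.01111193, -0.01394644]), 'opening': 1.0018077316559817}
scene [[582.4, 0.0, 317.8], [0.0, 582.4, 238.8], [0.0, 0.0, 1.0]] [[-0.8222, -0.4278, 0.3754, 0.0285], [-0.5691, 0.6212, -0.5387, 0.7272], [-0.0028, -0.6566, -0.7543, 1.1551], [0.0, 0.0, 0.0, 1.0]]
top [[590.5, 0.0, 324.8], [0.0, 590.5, 239.6], [0.0, 0.0, 1.0]] [[0.02, -0.9932, 0.1147, 0.3667], [-0.9997, -0.0184, 0.0157, -0.0504], [-0.0134, -0.115, -0.9933, 1.556], [0.0, 0.0, 0.0, 1.0]]
```

View pics/top0.png

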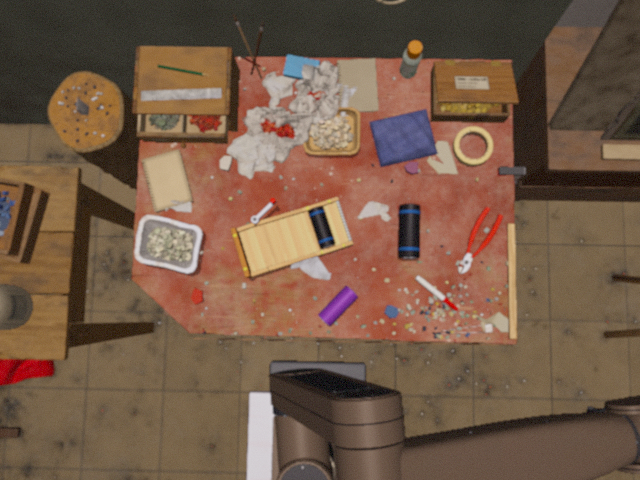

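View pics/scene0.png

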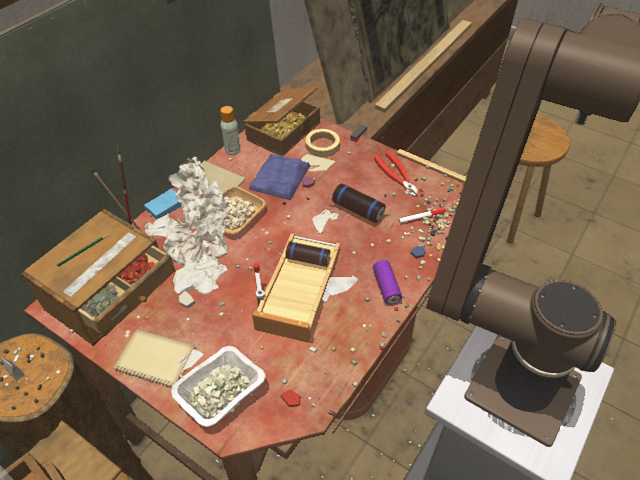

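Candidates for the roller are the black one on the ramp at (320,228), the larger black one at (409,231), and the purple one at (338,305). The one on the ramp fits: it is the smaller black roller, lies in the lane and has blue bands. I'll confirm that in an enlarged crop.

```bash
python3 - <<'E'
import cv2
a=cv2.imread("pics/top0.png")[185:285,225:365]
b=cv2.imread("pics/scene0.png")[225:345,245:345]
cv2.imwrite("pics/crop1.png",cv2.resize(a,None,fx=5.7,fy=5.7,interpolation=cv2.INTER_CUBIC))
cv2.imwrite("pics/crop2.png",cv2.resize(b,None,fx=5,fy=5,interpolation=cv2.INTER_CUBIC))
E
```

```text
(no output)
```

View pics/crop1.png

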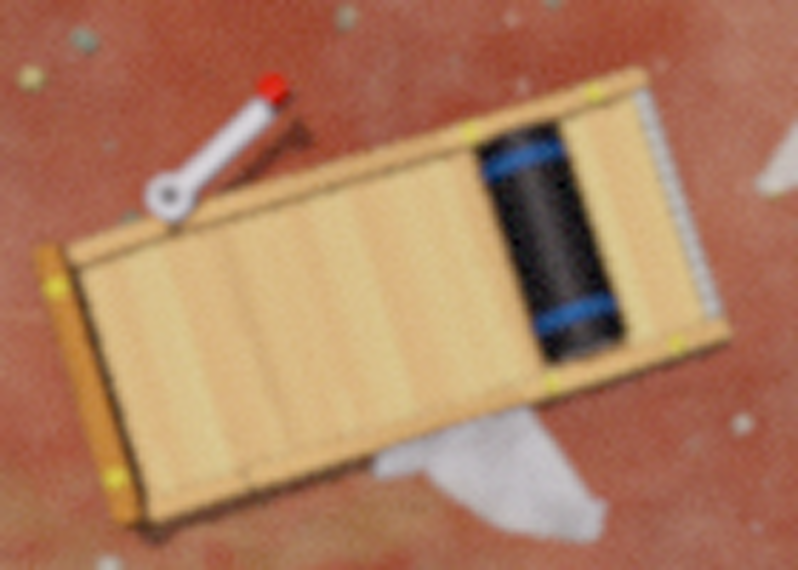

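View pics/crop2.png

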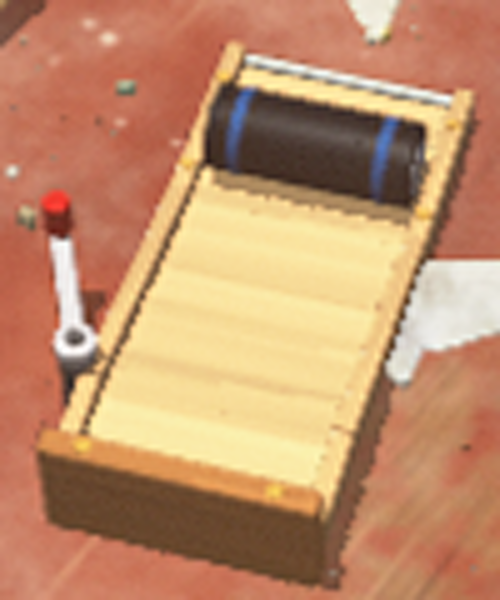

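The crop confirms it: the banded black roller lies across the apron, with its crop centre at (552,243). The red knob is at (273,88) and the pivot at (170,195). Next I'll fit the ramp pose from the known points in both views.

```bash
cat > h.py <<'E'
import numpy as np
from plant import *
from scipy.optimize import least_squares
def cast(n,uv,z):
    m=camera_model(n);K=m["camera_matrix"];T=np.array(m["pose"])
    d=T[:3,:3]@np.linalg.inv(K)@[uv[0],uv[1],1];o=T[:3,3]
    return (o+d*(z-o[2])/d[2])[:2]
t=lambda x,y:(x/5.7+225-.4,y/5.7+185-.4)
s=lambda x,y:(x/5+245-.4,y/5+225-.4)
E
python3 - <<'E'
from h import *
P=[((-145,-66),.024,t(645,70),s(237,45)),((-145,66),.024,t(730,332),s(468,92)),((144,-66),.064,t(36,245),s(40,455)),((144,66),.064,t(112,525),s(320,515)),((130,-66),.064,t(62,243),s(45,432)),((130,66),.064,t(142,520),s(325,490)),((78,-70),.056,t(170,195),s(75,335))]
L=np.array([p[0] for p in P]*2)/1000
W=np.array([cast("top",p[2],p[1]) for p in P]+[cast("scene",p[3],p[1]) for p in P])
def f(q):
    c,s_=np.cos(q[2]),np.sin(q[2]);return (L@np.array([[c,s_],[-s_,c]])+q[:2]-W).ravel()
r=least_squares(f,[.5,.0,1.8]);print(r.x,np.round(r.fun.reshape(-1,2)*1000,1).tolist())
q=r.x;c,s_=np.cos(q[2]),np.sin(q[2]);R=np.array([[c,-s_],[s_,c]])
for nm,n,uv,z in[("knob","top",t(273,88),.078),("knob","scene",s(57,200),.078),("roller","top",t(552,243),.038),("roller","scene",s(318,140),.042)]:
    w=cast(n,uv,z);print(nm,w,R.T@(w-q[:2])*1000)
for x,y in[(-75,0),(85,0),(108,0),(78,-70),(-145,0)]:print(x,y,R@np.array([x,y])/1000+q[:2])
print(R)
E
```

```text
[0.55003591 0.05878408 1.9059576 ] [[2.4, 1.6], [-1.2, -0.8], [-0.7, 2.8], [-0.6, -2.0], [2.8, 1.2], [1.6, -2.0], [-0.1, 0.1], [3.2, 0.7], [-5.0, -1.6], [2.9, -0.7], [-1.0, 1.2], [1.6, -3.1], [-2.0, -0.2], [-3.9, 2.9]]
knob [0.63635016 0.10799416] [ 18.08128114 -97.69773884]
knob [0.63887677 0.10736693] [ 16.65790044 -99.87745214]
roller [ 0.57431828 -0.01703966] [-79.59169389   2.00882255]
roller [ 0.57634524 -0.0166529 ] [-7.98931643e+01 -3.25561138e-02]
-75 0 [ 0.57470502 -0.01204271]
85 0 [0.52207759 0.13905445]
108 0 [0.51451239 0.16077467]
78 -70 [0.59048505 0.15546845]
-145 0 [ 0.59772953 -0.07814772]
[[-0.32892147 -0.94435728]
 [ 0.94435728 -0.32892147]]
```

```bash
cat >> h.py <<'E'
from scipy.spatial.transform import Rotation as Ro
Q=np.array([0.55004,0.05878,1.90596])
def w(x,y,z): # ramp mm -> world
    c,s_=np.cos(Q[2]),np.sin(Q[2]); return np.array([Q[0]+(c*x-s_*y)/1e3,Q[1]+(s_*x+c*y)/1e3,z/1e3])
def loc(p):
    c,s_=np.cos(Q[2]),np.sin(Q[2]); d=(np.array(p[:2])-Q[:2])*1e3; return np.array([c*d[0]+s_*d[1],-s_*d[0]+c*d[1],p[2]*1e3])
def orient(a,sgn=1): # tool down, tool x at ramp-frame angle a (rad) ; y=-Z
    X=np.array([np.cos(Q[2]+a),np.sin(Q[2]+a),0])*sgn; Y=np.array([0,0,-1.]); return Ro.from_matrix(np.c_[X,Y,np.cross(X,Y)])
def plan(way,jaw,p0=None,r0=None):
    """way: list of (pos,Rot,nrows)"""
    st=get_state(); p=st["eef_pos"] if p0 is None else p0; r=Ro.from_quat(st["tcp_rot"]) if r0 is None else r0
    for P,R,n in way:
        dv=(r.inv()*R).as_rotvec()/n; d=(P-p)/n
        for i in range(n):
            print(np.round(np.r_[dv,r.inv().apply(d),jaw],4).tolist()); r=r*Ro.from_rotvec(dv)
        p,r=P,R; print("--")
E
python3 - <<'E'
from h import *
st=get_state();r=Ro.from_quat(st["tcp_rot"]);print(np.round(r.as_matrix(),3))
for s in(1,-1):print(s,(r.inv()*orient(0,s)).as_rotvec(), "j1 change ~",np.arctan2(-.057,.59)+1.464)
plan([(w(-128,0,250),orient(0,-1),14),(w(-128,0,90),orient(0,-1),4)],-.4)
plan([(w(-128,0,250),orient(0,1),14)],-.4)
E
```

```text
[[-0.967 -0.     0.254]
 [-0.254  0.002 -0.967]
 [-0.    -1.    -0.002]]
1 [1.97950473e-03 1.49243160e+00 1.32362096e-03] j1 change ~ 1.367688729555704
-1 [ 1.35227163e-03 -1.64915971e+00 -2.02235245e-03] j1 change ~ 1.367688729555704
[0.0001, -0.1178, -0.0001, -0.0398, 0.0, -0.0331, -0.4]
[0.0001, -0.1178, -0.0001, -0.0434, 0.0, -0.0282, -0.4]
[0.0001, -0.1178, -0.0001, -0.0464, -0.0, -0.0229, -0.4]
[0.0001, -0.1178, -0.0001, -0.0488, -0.0, -0.0173, -0.4]
[0.0001, -0.1178, -0.0001, -0.0505, -0.0, -0.0115, -0.4]
[0.0001, -0.1178, -0.0001, -0.0515, -0.0, -0.0055, -0.4]
[0.0001, -0.1178, -0.0001, -0.0518, -0.0, 0.0006, -0.4]
[0.0001, -0.1178, -0.0001, -0.0513, -0.0, 0.0067, -0.4]
[0.0001, -0.1178, -0.0001, -0.0502, -0.0, 0.0127, -0.4]
[0.0001, -0.1178, -0.0001, -0.0484, -0.0001, 0.0185, -0.4]
[0.0001, -0.1178, -0.0001, -0.0458, -0.0001, 0.0241, -0.4]
[0.0001, -0.1178, -0.0001, -0.0427, -0.0001, 0.0293, -0.4]
[0.0001, -0.1178, -0.0001, -0.039, -0.0001, 0.0341, -0.4]
[0.0001, -0.1178, -0.0001, -0.0347, -0.0001, 0.0384, -0.4]
--
[0.0, 0.0, 0.0, 0.0, 0.04, 0.0, -0.4]
[0.0, 0.0, 0.0, 0.0, 0
[... 157 characters left out ...]
 0.1066, 0.0001, -0.036, 0.0, -0.0372, -0.4]
[0.0001, 0.1066, 0.0001, -0.0319, 0.0, -0.0408, -0.4]
[0.0001, 0.1066, 0.0001, -0.0273, 0.0, -0.044, -0.4]
[0.0001, 0.1066, 0.0001, -0.0225, 0.0, -0.0466, -0.4]
[0.0001, 0.1066, 0.0001, -0.0174, 0.0, -0.0488, -0.4]
[0.0001, 0.1066, 0.0001, -0.0121, -0.0, -0.0503, -0.4]
[0.0001, 0.1066, 0.0001, -0.0067, -0.0, -0.0513, -0.4]
[0.0001, 0.1066, 0.0001, -0.0012, -0.0, -0.0518, -0.4]
[0.0001, 0.1066, 0.0001, 0.0043, -0.0, -0.0516, -0.4]
[0.0001, 0.1066, 0.0001, 0.0098, -0.0, -0.0508, -0.4]
[0.0001, 0.1066, 0.0001, 0.0151, -0.0, -0.0495, -0.4]
[0.0001, 0.1066, 0.0001, 0.0203, -0.0, -0.0476, -0.4]
[0.0001, 0.1066, 0.0001, 0.0253, -0.0001, -0.0452, -0.4]
--
```

Request:
{"fn": "carry_out", "kwargs": {
  "moves": [
    [0, -0.118, 0, -0.04, 0, -0.033, -0.4],
    [0, -0.118, 0, -0.0434, 0, -0.028, -0.4],
    [0, -0.118, 0, -0.0464, 0, -0.023, -0.4],
    [0, -0.118, 0, -0.0488, 0, -0.017, -0.4],
    [0, -0.118, 0, -0.0505, 0, -0.0115, -0.4],
    [0, -0.118, 0, -0.0515, 0, -0.0055, -0.4],
    [0, -0.118, 0, -0.0518, 0, 0.0006, -0.4],
    [0, -0.118, 0, -0.0513, 0, 0.0067, -0.4],
    [0, -0.118, 0, -0.05, 0, 0.0127, -0.4],
    [0, -0.118, 0, -0.0484, 0, 0.0185, -0.4]
  ]
}}

```text
time: 1.35
eef_pos: [0.4725, -0.2299, 0.2499]
tcp_rot: [-0.466, 0.532, -0.531, 0.466]
contact_force: [0.4, -0.2, 0.1]
opening: 0.703
```

Request:
{"fn": "carry_out", "kwargs": {
  "moves": [
    [0, -0.118, 0, -0.0458, 0, 0.024, -0.4],
    [0, -0.118, 0, -0.0427, 0, 0.029, -0.4],
    [0, -0.118, 0, -0.039, 0, 0.034, -0.4],
    [0, -0.118, 0, -0.0347, 0, 0.0384, -0.4],
    [0, 0, 0, 0, 0.04, 0, -0.4],
    [0, 0, 0, 0, 0.04, 0, -0.4],
    [0, 0, 0, 0, 0.04, 0, -0.4],
    [0, 0, 0, 0, 0.03, 0, -0.4],
    [0, 0, 0, 0, 0, 0, -0.4]
  ]
}}

```text
time: 2.48
eef_pos: [0.5888, -0.0619, 0.0968]
tcp_rot: [0.578, -0.411, 0.406, -0.576]
contact_force: [0.1, 0.6, 0.1]
opening: 0.702
```

```bash
python3 - <<'E'
from h import *
import cv2
st=get_state();print(st["time"],loc(st["eef_pos"]),st["opening"],st["contact_force"],st["qpos"]);plan([(w(-126,0,90),orient(0,-1),1)],-.4)
a=read_camera("top")[170:300,215:375];b=read_camera("wrist")
cv2.imwrite("pics/a.png",np.hstack([cv2.resize(a,(492,400)),cv2.resize(b,(300,225))[:,:] if 0 else cv2.copyMakeBorder(cv2.resize(b,(300,225)),0,175,0,0,0)]))
E
```

```text
2.475 [-126.72579997    3.12777113   96.76313224] 0.7022331509050436 [0.08774996 0.60258746 0.12002522] [-2.76048203e-01  2.81746834e-01  1.88583560e+00 -3.30249255e-05
  9.81727007e-01 -6.14079753e-01]
[0.0063, 0.0029, -0.0044, -0.0007, 0.0067, 0.0032, -0.4]
--
```

View pics/a.png

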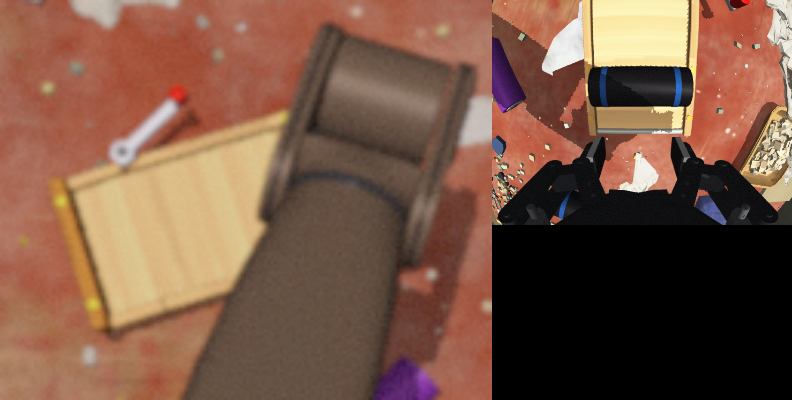

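The wrist view shows the open fingers just above and behind the roller, spread across the lane and centred.

Request:
{"fn": "carry_out", "kwargs": {
  "moves": [
    [0.006, 0.003, -0.004, -0.001, 0.02, 0.003, -0.4],
    [0, 0, 0, 0, 0.02, 0, -0.4],
    [0, 0, 0, 0, 0.018, 0, -0.4],
    [0, 0, 0, 0, 0, 0, -0.4],
    [0, 0, 0, 0, 0, 0, -0.4]
  ]
}}

```text
time: 3.2
eef_pos: [0.5945, -0.0609, 0.0427]
tcp_rot: [-0.575, 0.407, -0.412, 0.577]
contact_force: [0.4, 0.2, -0.0]
opening: 0.701
```

```bash
python3 - <<'E'
from h import *
import cv2
st=get_state();print(loc(st["eef_pos"]),st["contact_force"]);plan([(w(-126,0,38),orient(0,-1),1)],-.4)
b=read_camera("wrist")
cv2.imwrite("pics/b.png",b[:, 100:600])
E
```

```text
[-127.64783558   -2.58484109   42.65804834] [ 0.43481483  0.21237151 -0.02804289]
[-0.0065, -0.0002, 0.0043, -0.0017, 0.0046, -0.0026, -0.4]
--
```

View pics/b.png

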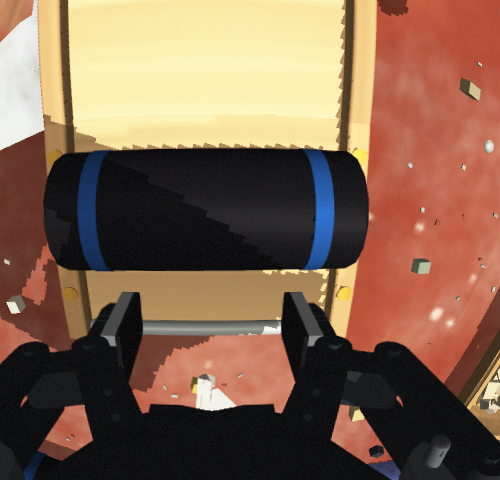

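The fingers are level and centred behind the roller, at columns 120 and 300 against a roller centre of 207. I'll lower the last 4 mm and start pushing slowly.

Request:
{"fn": "carry_out", "kwargs": {
  "moves": [
    [-0.006, 0, 0.004, -0.001, 0.004, -0.001, -0.4],
    [0, 0, 0, -0.003, 0, 0, -0.4],
    [0, 0, 0, -0.003, 0, 0, -0.4],
    [0, 0, 0, -0.003, 0, 0, -0.4],
    [0, 0, 0, -0.003, 0, 0, -0.4],
    [0, 0, 0, -0.003, 0, 0, -0.4],
    [0, 0, 0, -0.003, 0, 0, -0.4]
  ]
}}

```text
time: 4.12
eef_pos: [0.5869, -0.043, 0.0384]
tcp_rot: [-0.576, 0.41, -0.41, 0.576]
contact_force: [0.8, -0.3, 0.2]
opening: 0.698
```

```bash
python3 - <<'E'
from h import *
st=get_state();print(loc(st["eef_pos"]),st["contact_force"],(Ro.from_quat(st["tcp_rot"]).inv()*orient(0,-1)).as_rotvec())
E
```

```text
[-108.20112563   -1.3489175    38.3688702 ] [ 0.83542636 -0.25046737  0.22856967] [-1.04003576e-04 -1.42125519e-04  1.61898438e-05]
```

Request:
{"fn": "carry_out", "kwargs": {
  "moves": [
    [0, 0, 0, -0.004, 0, 0, -0.4],
    [0, 0, 0, -0.004, 0, 0, -0.4],
    [0, 0, 0, -0.004, 0, 0, -0.4],
    [0, 0, 0, -0.004, 0, 0, -0.4],
    [0, 0, 0, -0.004, 0, 0, -0.4],
    [0, 0, 0, -0.004, 0, 0, -0.4],
    [0, 0, 0, -0.004, 0, 0, -0.4],
    [0, 0, 0, -0.004, -0.0006, 0, -0.4],
    [0, 0, 0, -0.004, -0.0006, 0, -0.4],
    [0, 0, 0, -0.004, -0.0006, 0, -0.4]
  ]
}}

```text
time: 5.38
eef_pos: [0.5739, -0.0053, 0.0403]
tcp_rot: [-0.576, 0.41, -0.41, 0.576]
contact_force: [-0.7, -1.1, 0.8]
opening: 0.696
```

Request:
{"fn": "carry_out", "kwargs": {
  "moves": [
    [0, 0, 0, -0.004, -0.0006, 0, -0.4],
    [0, 0, 0, -0.004, -0.0006, 0, -0.4],
    [0, 0, 0, -0.004, -0.0006, 0, -0.4],
    [0, 0, 0, -0.004, -0.0006, 0, -0.4]
  ]
}}

```text
time: 5.88
eef_pos: [0.5684, 0.01, 0.0425]
tcp_rot: [0.576, -0.41, 0.41, -0.576]
contact_force: [-0.7, -1.7, -0.2]
opening: 0.698
```

```bash
python3 - <<'E'
from h import *
import cv2
st=get_state();print(loc(st["eef_pos"]),st["contact_force"])
b=read_camera("wrist")
cv2.imwrite("pics/c.png",b[:, 100:600])
E
```

```text
[-52.138326    -1.31340422  42.54195537] [-0.72931611 -1.70637797 -0.20384429]
```

View pics/c.png

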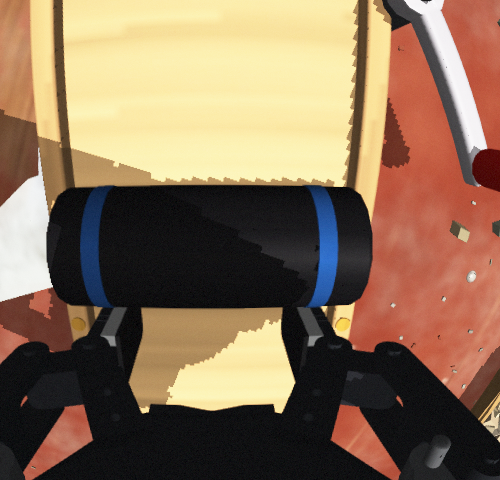

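The roller is square on the slope with both fingertips touching it (force about 1.7 N).

Request:
{"fn": "carry_out", "kwargs": {
  "moves": [
    [0, 0, 0, -0.005, -0.0007, 0, -0.4],
    [0, 0, 0, -0.005, -0.0007, 0, -0.4],
    [0, 0, 0, -0.005, -0.0007, 0, -0.4],
    [0, 0, 0, -0.005, -0.0007, 0, -0.4],
    [0, 0, 0, -0.005, -0.0007, 0, -0.4],
    [0, 0, 0, -0.005, -0.0007, 0, -0.4],
    [0, 0, 0, -0.005, -0.0007, 0, -0.4],
    [0, 0, 0, -0.005, -0.0007, 0, -0.4],
    [0, 0, 0, -0.005, -0.0007, 0, -0.4],
    [0, 0, 0, -0.005, -0.0007, 0, -0.4]
  ]
}}

```text
time: 7.18
eef_pos: [0.552, 0.0573, 0.0495]
tcp_rot: [0.576, -0.41, 0.41, -0.576]
contact_force: [0.2, -1.4, 1.3]
opening: 0.7
```

Request:
{"fn": "carry_out", "kwargs": {
  "moves": [
    [0, 0, 0, -0.005, -0.0007, 0, -0.4],
    [0, 0, 0, -0.005, -0.0007, 0, -0.4],
    [0, 0, 0, -0.005, -0.0007, 0, -0.4],
    [0, 0, 0, -0.005, -0.0007, 0, -0.4],
    [0, 0, 0, -0.005, -0.0007, 0, -0.4],
    [0, 0, 0, -0.005, -0.0007, 0, -0.4],
    [0, 0, 0, -0.005, -0.0007, 0, -0.4],
    [0, 0, 0, -0.004, -0.0006, 0, -0.4],
    [0, 0, 0, -0.003, -0.0004, 0, -0.4]
  ]
}}

```text
time: 8.3
eef_pos: [0.5382, 0.0969, 0.0554]
tcp_rot: [0.576, -0.41, 0.41, -0.576]
contact_force: [0.3, -1.1, 1.3]
opening: 0.7
```

```bash
python3 - <<'E'
from h import *
st=get_state();print(loc(st["eef_pos"]),st["contact_force"])
E
```

```text
[39.8559722  -1.32873987 55.43722849] [ 0.27461453 -1.07911037  1.28007387]
```

Request:
{"fn": "carry_out", "kwargs": {
  "moves": [
    [0, 0, 0, -0.0025, -0.0003, 0, -0.4],
    [0, 0, 0, -0.0025, -0.0003, 0, -0.4],
    [0, 0, 0, -0.002, -0.0002, 0, -0.4],
    [0, 0, 0, -0.0015, -0.0002, 0, -0.4],
    [0, 0, 0, -0.0015, 0, 0, -0.4],
    [0, 0, 0, -0.0015, 0, 0, -0.4],
    [0, 0, 0, -0.0015, 0, 0, -0.4],
    [0, 0, 0, -0.0015, 0, 0, -0.4],
    [0, 0, 0, -0.0015, 0, 0, -0.4],
    [0, 0, 0, -0.0015, 0, 0, -0.4]
  ]
}}

```text
time: 9.55
eef_pos: [0.5325, 0.1132, 0.0564]
tcp_rot: [-0.576, 0.41, -0.41, 0.576]
contact_force: [-0.4, -0.5, 0.5]
opening: 0.7
```

Request:
{"fn": "carry_out", "kwargs": {
  "moves": [
    [0, 0, 0, -0.002, 0, 0, -0.4],
    [0, 0, 0, -0.002, 0, 0, -0.4],
    [0, 0, 0, -0.002, 0, 0, -0.4],
    [0, 0, 0, -0.002, 0, 0, -0.4],
    [0, 0, 0, 0, 0, 0, -0.4]
  ]
}}

```text
time: 10.18
eef_pos: [0.5298, 0.1208, 0.0564]
tcp_rot: [-0.576, 0.41, -0.41, 0.576]
contact_force: [-0.0, 0.9, 0.0]
opening: 0.7
```

```bash
python3 - <<'E'
from h import *
import cv2
st=get_state();print(loc(st["eef_pos"]),st["contact_force"])
b=read_camera("wrist")
cv2.imwrite("pics/d.png",b[:, 100:600])
E
```

```text
[65.25004341 -1.3336795  56.41226023] [-0.03839761  0.94904461  0.03802832]
```

View pics/d.png

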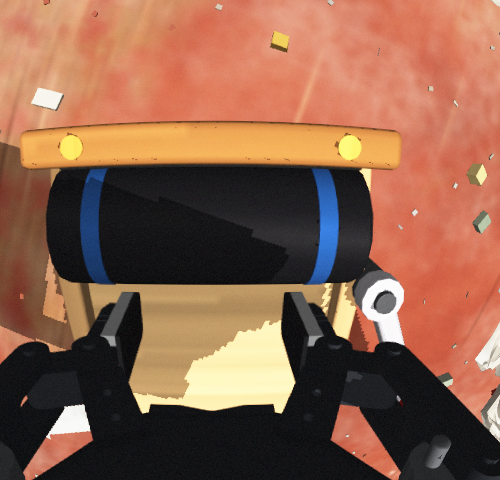

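The roller has rolled over the crest and lies square against the board, with the fingers about 10 mm behind it. I'll close the gap gently to confirm it is home.

Request:
{"fn": "carry_out", "kwargs": {
  "moves": [
    [0, 0, 0, -0.002, 0, 0, -0.4],
    [0, 0, 0, -0.002, 0, 0, -0.4],
    [0, 0, 0, -0.002, 0, 0, -0.4],
    [0, 0, 0, -0.002, 0, 0, -0.4],
    [0, 0, 0, -0.0015, 0, 0, -0.4],
    [0, 0, 0, -0.001, 0, 0, -0.4]
  ]
}}

```text
time: 10.98
eef_pos: [0.5272, 0.1288, 0.0565]
tcp_rot: [0.578, -0.408, 0.411, -0.576]
contact_force: [1.9, -10.0, -1.3]
opening: 0.698
```

```bash
python3 - <<'E'
from h import *
st=get_state();print(loc(st["eef_pos"]),st["contact_force"])
E
```

```text
[73.63471592 -1.41570394 56.49813778] [ 1.88863461 -9.9772876  -1.31448802]
```

Contact came at about 10 N with the TCP at ramp x 73.6. The model predicts 75 at home, so the roller is home. Next I'll retreat and plan the keeper.

Request:
{"fn": "carry_out", "kwargs": {
  "moves": [
    [0, 0, 0, 0.004, 0, 0, -0.4],
    [0, 0, 0, 0.01, 0, 0, -0.4],
    [0, 0, 0, 0.012, 0, 0, -0.4],
    [0, 0, 0, 0, -0.03, 0, -0.4],
    [0, 0, 0, 0, -0.04, 0, 1],
    [0, 0, 0, 0, -0.02, 0, 1],
    [0, 0, 0, 0, 0, 0, 1]
  ]
}}

```text
time: 11.85
eef_pos: [0.5366, 0.1056, 0.1486]
tcp_rot: [-0.575, 0.408, -0.411, 0.577]
contact_force: [0.2, -0.0, -0.0]
opening: 0.061
```

```bash
cat >> h.py <<'E'
piv=np.array([78,-70.])
def fin(th,gap,z=80,tn=None):
    tn=.2+(th+.443)/(2.013) if tn is None else tn
    k=piv+66*np.array([-np.cos(th),np.sin(th)]); n=np.array([np.sin(tn),np.cos(tn)]); f=k-n*(18+gap)
    return w(f[0],f[1],z),orient(np.pi/2-tn,-1)
E
python3 - <<'E'
from h import *
import cv2
st=get_state();print(loc(st["eef_pos"]),st["opening"],st["qpos"][[0,5]])
p,r=fin(-.443,14);print(p)
plan([(p*[1,1,0]+[0,0,.146],r,8)],1)
t_=read_camera("top");cv2.imwrite("pics/e.png",cv2.resize(t_[170:300,215:375],(738,600)))
E
```

```text
[ 48.66073355  -2.70717974 148.59594163] 0.06103012759118431 [ 0.0087262  -0.32590441]
[0.66852724 0.1127711  0.08      ]
[-0.0004, -0.1714, 0.0005, 0.0046, 0.0004, 0.0159, 1.0]
[-0.0004, -0.1714, 0.0005, 0.0072, 0.0004, 0.0149, 1.0]
[-0.0004, -0.1714, 0.0005, 0.0096, 0.0004, 0.0134, 1.0]
[-0.0004, -0.1714, 0.0005, 0.0118, 0.0004, 0.0116, 1.0]
[-0.0004, -0.1714, 0.0005, 0.0136, 0.0004, 0.0094, 1.0]
[-0.0004, -0.1714, 0.0005, 0.015, 0.0004, 0.0069, 1.0]
[-0.0004, -0.1714, 0.0005, 0.016, 0.0003, 0.0043, 1.0]
[-0.0004, -0.1714, 0.0005, 0.0164, 0.0003, 0.0015, 1.0]
--
```

Request:
{"fn": "carry_out", "kwargs": {
  "moves": [
    [0, -0.1714, 0, 0.0046, 0.0004, 0.0159, 1],
    [0, -0.1714, 0, 0.0072, 0.0004, 0.0149, 1],
    [0, -0.1714, 0, 0.0096, 0.0004, 0.0134, 1],
    [0, -0.1714, 0, 0.0118, 0.0004, 0.0116, 1],
    [0, -0.1714, 0, 0.0136, 0.0004, 0.0094, 1],
    [0, -0.1714, 0, 0.015, 0.0004, 0.0069, 1],
    [0, -0.1714, 0, 0.016, 0.0003, 0.0043, 1],
    [0, -0.1714, 0, 0.0164, 0.0003, 0.0015, 1],
    [0, 0, 0, 0, 0, 0, 1]
  ]
}}

```text
time: 13.02
eef_pos: [0.6667, 0.1129, 0.141]
tcp_rot: [-0.705, -0.046, 0.048, 0.706]
contact_force: [-0.2, -0.2, -0.1]
opening: 0.004
```

```bash
python3 - <<'E'
from h import *
import cv2
st=get_state();print(loc(st["eef_pos"]),st["opening"],st["qpos"][[0,5]])
p,r=fin(-.443,14);plan([(p,r,2)],1)
m=camera_model("wrist");b=read_camera("wrist")
T=np.array(m["pose"]);K=m["camera_matrix"]
h=cv2.cvtColor(b,cv2.COLOR_BGR2HSV);k=cv2.inRange(h,(0,200,60),(8,255,255))|cv2.inRange(h,(174,200,60),(180,255,255))
n,l,s,c=cv2.connectedComponentsWithStats(k)
o=[]
for i in range(1,n):
    if s[i,4]>60:
        d=(c[i]-[K[0,2],K[1,2]]);rr=np.hypot(*d);a=rr/K[0,0];v=T[:3,:3]@np.r_[np.sin(a)*d/rr,np.cos(a)]
        P=T[:3,3]+v*(.072-T[2,3])/v[2];print(s[i].tolist(),c[i],loc(P))
cv2.imwrite("pics/f.png",b)
E
```

```text
[  12.79334988 -127.94402833  141.0094087 ] 0.00410572694245802 [ 0.01803424 -1.68593687]
[-0.0002, -0.001, -0.0016, 0.001, 0.0305, -0.0002, 1.0]
[-0.0002, -0.001, -0.0016, 0.001, 0.0305, -0.0002, 1.0]
--
[293, 198, 27, 31, 651] [306.11981567 213.24270353] [ 17.65275955 -98.23029111  72.        ]
```

View pics/f.png

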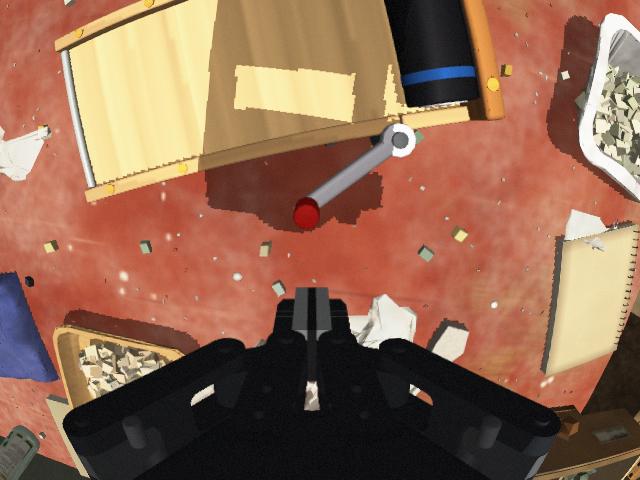

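The red knob is at (306,213), which gives ramp (17.7,-98.2) and agrees with the first estimate. The shut fingers are outside it, ready to descend.

Request:
{"fn": "carry_out", "kwargs": {
  "moves": [
    [0, 0, 0, 0.001, 0.03, 0, 1],
    [0, 0, 0, 0.001, 0.03, 0, 1],
    [0, 0, 0, 0, 0, 0, 1]
  ]
}}

```text
time: 13.45
eef_pos: [0.6655, 0.1135, 0.0793]
tcp_rot: [-0.705, -0.044, 0.05, 0.706]
contact_force: [-0.3, -0.2, -0.1]
opening: -0.001
```

```bash
python3 - <<'E'
from h import *
st=get_state();print(loc(st["eef_pos"]),st["contact_force"])
way=[fin(-.443,2)+(4,)]
ths=np.linspace(-.443,1.57,25)
plan(way+[fin(t_,0)+(1,) for t_ in ths[1:]],1)
E
```

```text
[  13.64207377 -127.05572147   79.26779261] [-0.33273631 -0.19519298 -0.14940115]
[-0.0003, -0.0004, -0.0021, -0.0023, -0.0002, -0.0003, 1.0]
[-0.0003, -0.0004, -0.0021, -0.0023, -0.0002, -0.0003, 1.0]
[-0.0003, -0.0004, -0.0021, -0.0023, -0.0002, -0.0003, 1.0]
[-0.0003, -0.0004, -0.0021, -0.0023, -0.0002, -0.0003, 1.0]
--
[0.0, 0.0417, 0.0, -0.0066, 0.0, -0.0039, 1.0]
--
[0.0, 0.0417, 0.0, -0.0047, 0.0, -0.0037, 1.0]
--
[0.0, 0.0417, 0.0, -0.0048, 0.0, -0.0035, 1.0]
--
[0.0, 0.0417, 0.0, -0.0049, 0.0, -0.0033, 1.0]
--
[0.0, 0.0417, 0.0, -0.005, 0.0, -0.0031, 1.0]
--
[0.0, 0.0417, 0.0, -0.0051, 0.0, -0.0029, 1.0]
--
[0.0, 0.0417, 0.0, -0.0052, 0.0, -0.0026, 1.0]
--
[0.0, 0.0417, 0.0, -0.0053, 0.0, -0.0024, 1.0]
--
[0.0, 0.0417, 0.0, -0.0054, 0.0, -0.0022, 1.0]
--
[0.0, 0.0417, 0.0, -0.0054, 0.0, -0.002, 1.0]
--
[0.0, 0.0417, 0.0, -0.0055, 0.0, -0.0017, 1.0]
--
[0.0, 0.0417, 0.0, -0.0055, 0.0, -0.0015, 1.0]
--
[0.0, 0.0417, 0.0, -0.0055, 0.0, -0.0013, 1.0]
--
[0.0, 0.0417, 0.0, -0.0055, 0.0, -0.001, 1.0]
--
[0.0, 0.0417, 0.0, -0.0055, 0.0, -0.0008, 1.0]
--
[0.0, 0.0417, 0.0, -0.0055, 0.0, -0.0006, 1.0]
--
[0.0, 0.0417, 0.0, -0.0055, 0.0, -0.0003, 1.0]
--
[0.0, 0.0417, 0.0, -0.0055, 0.0, -0.0001, 1.0]
--
[0.0, 0.0417, 0.0, -0.0055, 0.0, 0.0001, 1.0]
--
[0.0, 0.0417, 0.0, -0.0054, 0.0, 0.0004, 1.0]
--
[0.0, 0.0417, 0.0, -0.0054, 0.0, 0.0006, 1.0]
--
[0.0, 0.0417, 0.0, -0.0053, 0.0, 0.0008, 1.0]
--
[0.0, 0.0417, 0.0, -0.0053, 0.0, 0.001, 1.0]
--
[0.0, 0.0417, 0.0, -0.0052, 0.0, 0.0013, 1.0]
--
```

Request:
{"fn": "carry_out", "kwargs": {
  "moves": [
    [0, 0, 0, -0.0025, 0, 0, 1],
    [0, 0, 0, -0.0025, 0, 0, 1],
    [0, 0, 0, -0.0025, 0, -0.0005, 1],
    [0, 0, 0, -0.0025, 0, -0.0005, 1],
    [0, 0.0417, 0, -0.0065, 0, -0.004, 1],
    [0, 0.0417, 0, -0.0047, 0, -0.0037, 1],
    [0, 0.0417, 0, -0.0048, 0, -0.0035, 1],
    [0, 0.0417, 0, -0.0049, 0, -0.0033, 1],
    [0, 0.0417, 0, -0.005, 0, -0.0031, 1],
    [0, 0.0417, 0, -0.0051, 0, -0.0029, 1]
  ]
}}

```text
time: 14.7
eef_pos: [0.6285, 0.0895, 0.0833]
tcp_rot: [-0.706, 0.042, -0.041, 0.706]
contact_force: [2.7, -1.8, 0.4]
opening: -0.005
```

```bash
cat > k.py <<'E'
from h import *
import cv2,sys
st=get_state();print(loc(st["eef_pos"]),st["contact_force"],"target now",loc(fin(float(sys.argv[1]),0)[0]))
m=camera_model("wrist");b=read_camera("wrist");cv2.imwrite("pics/g%s.png"%sys.argv[1],b)
T=np.array(m["pose"]);K=m["camera_matrix"]
h=cv2.cvtColor(b,cv2.COLOR_BGR2HSV);k=cv2.inRange(h,(0,200,60),(8,255,255))|cv2.inRange(h,(174,200,60),(180,255,255))
n,l,s,c=cv2.connectedComponentsWithStats(k)
for i in range(1,n):
    if s[i,4]>150:
        d=(c[i]-[K[0,2],K[1,2]]);rr=np.hypot(*d);a=rr/K[0,0];v=T[:3,:3]@np.r_[np.sin(a)*d/rr,np.cos(a)]
        P=loc(T[:3,3]+v*(.072-T[2,3])/v[2]);e=P[:2]-piv;print(s[i].tolist(),P,"r",np.hypot(*e),"th",np.arctan2(e[1],-e[0]))
E
python3 k.py 0.06
```

```text
[  3.22296519 -84.20459083  83.26840335] [ 2.68875074 -1.84186946  0.3961766 ] target now [  4.29139773 -82.25139564  80.        ]
[289, 248, 36, 48, 1350] [ 11.67154762 -65.47923652  72.        ] r 66.48233522948456 th 0.06805198223990362
```

Request:
{"fn": "carry_out", "kwargs": {
  "moves": [
    [0, 0.0417, 0, -0.0052, 0.001, -0.0026, 1],
    [0, 0.0417, 0, -0.0053, 0.001, -0.0024, 1],
    [0, 0.0417, 0, -0.0054, 0, -0.0022, 1],
    [0, 0.0417, 0, -0.0054, 0, -0.002, 1],
    [0, 0.0417, 0, -0.0055, 0, -0.0017, 1],
    [0, 0.0417, 0, -0.0055, 0, -0.0015, 1],
    [0, 0.0417, 0, -0.0055, 0, -0.0013, 1],
    [0, 0.0417, 0, -0.0055, 0, -0.001, 1],
    [0, 0.0417, 0, -0.0055, 0, -0.0008, 1],
    [0, 0.0417, 0, -0.0055, 0, -0.0006, 1]
  ]
}}

```text
time: 16.0
eef_pos: [0.5725, 0.0906, 0.0809]
tcp_rot: [0.682, -0.187, 0.186, -0.682]
contact_force: [0.7, -0.8, 0.2]
opening: 0.003
```

```bash
python3 k.py 0.899
```

```text
[ 22.63934759 -31.70696396  80.88521696] [ 0.69585173 -0.84157801  0.16986946] target now [ 23.20290813 -29.99414908  80.        ]
[289, 250, 35, 49, 1387] [ 37.76019812 -17.07426724  72.        ] r 66.48589958522895 th 0.9207313452560191
```

Request:
{"fn": "carry_out", "kwargs": {
  "moves": [
    [0, 0.0417, 0, -0.0055, 0, -0.0003, 1],
    [0, 0.0417, 0, -0.0055, 0, -0.0001, 1],
    [0, 0.0417, 0, -0.0055, 0, 0.0001, 1],
    [0, 0.0417, 0, -0.0054, 0, 0.0004, 1],
    [0, 0.0417, 0, -0.0054, 0, 0.0006, 1],
    [0, 0.0417, 0, -0.0053, 0, 0.0008, 1],
    [0, 0.0417, 0, -0.0053, 0, 0.001, 1],
    [0, 0.0417, 0, -0.0045, 0, 0.001, 1],
    [0, 0, 0, 0, 0, 0, 1]
  ]
}}

```text
time: 17.18
eef_pos: [0.5424, 0.1189, 0.0809]
tcp_rot: [0.643, -0.296, 0.296, -0.642]
contact_force: [0.1, -3.4, -1.2]
opening: -0.002
```

```bash
python3 k.py 1.57
```

```text
[ 59.26082682 -12.59060621  80.94456474] [ 0.11853747 -3.43321924 -1.17873644] target now [ 61.17073889 -10.52246051  80.        ]
[291, 250, 35, 50, 1378] [78.32143952 -3.68311805 72.        ] r 66.3176609615061 th 1.5756433128631278
```

Camera estimate is 1.576 with 3.4 N. I'll press a few mm more to feel the end stop.

Request:
{"fn": "carry_out", "kwargs": {
  "moves": [
    [0, 0, 0, -0.001, 0, 0, 1],
    [0, 0, 0, -0.001, 0, 0, 1],
    [0, 0, 0, -0.001, 0, 0, 1],
    [0, 0, 0, 0, 0, 0, 1]
  ]
}}

```text
time: 17.73
eef_pos: [0.5423, 0.1193, 0.0812]
tcp_rot: [0.643, -0.295, 0.297, -0.641]
contact_force: [4.3, -9.0, -3.1]
opening: -0.002
```

```bash
python3 k.py 1.57
```

```text
[ 59.72603081 -12.57224346  81.17383875] [ 4.25149583 -9.02558694 -3.14630948] target now [ 61.17073889 -10.52246051  80.        ]
[291, 250, 35, 50, 1380] [78.4827815  -3.69707514 72.        ] r 66.3046825128674 th 1.5780776491124069
```

The force rose to 10 N with almost no motion, so the keeper is on its end stop. I'll back straight off, rise and swing clear for a last look.

Request:
{"fn": "carry_out", "kwargs": {
  "moves": [
    [0, 0, 0, 0.004, 0, 0, 1],
    [0, 0, 0, 0.01, 0, 0, 1],
    [0, 0, 0, 0.01, 0, 0, 1],
    [0, 0, 0, 0, -0.04, 0, 1],
    [0, 0, 0, 0, -0.05, 0, 1],
    [0, 0, 0, 0, -0.05, 0, 1],
    [0, 0, 0, 0.05, -0.03, 0, 1],
    [0, 0, 0, 0.05, 0, 0, 1],
    [0, 0, 0, 0.05, 0, 0, 1],
    [0, 0, 0, 0.05, 0, 0, 1]
  ]
}}

```text
time: 19.02
eef_pos: [0.6876, -0.0505, 0.2516]
tcp_rot: [-0.642, 0.296, -0.297, 0.642]
contact_force: [0.3, 0.7, 0.4]
opening: -0.0
```

```bash
python3 - <<'E'
from h import *
import cv2
st=get_state();print(st["time"],loc(st["eef_pos"]),st["contact_force"])
a=read_camera("top")[100:340,130:520];b=read_camera("scene")[200:360,220:370]
cv2.imwrite("pics/z.png",np.hstack([cv2.resize(a,(390,240)) if 0 else cv2.copyMakeBorder(a,0,240,0,0,0),cv2.resize(b,(400,480),interpolation=cv2.INTER_CUBIC)]))
E
```

```text
19.025 [-148.40248015  -93.94347274  251.58039102] [0.28736101 0.68832743 0.37814697]
```

View pics/z.png

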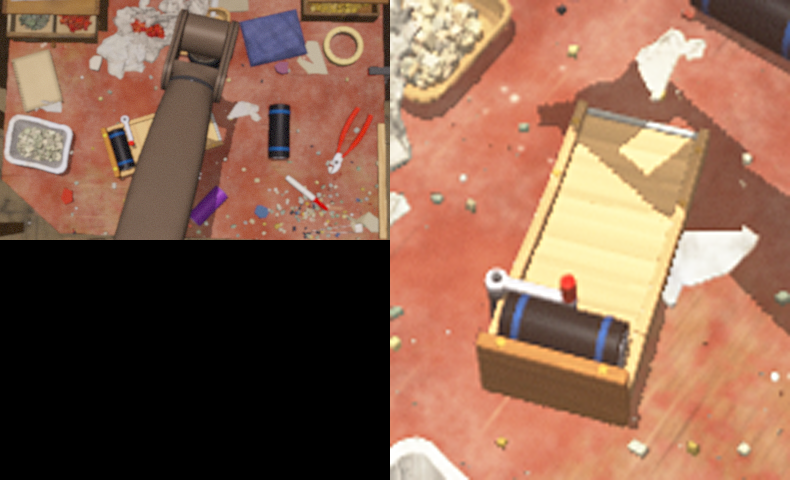

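The roller sits against the stop board at about (565,325). The keeper bar lies straight across behind it with the knob at (568,288). The bystanders look unmoved and the arm is clear, so I'm handing in.

```bash
python3 -c "
from plant import *
print(sign_off())"
```

```text
the job is handed in; nothing more can be done
None
```

The roller is home against the stop board with the keeper bar swung fully across behind it, and I handed the job in at about 19 s of the 51 s allowed.

- **Roller:** I pushed it up the ramp with both fingertips at no more than about 40 mm/s, never gripping or lifting it. Just past the crest it left the fingers and rolled the last few millimetres down the dip to the board. I then closed up and felt about 10 N with the fingers within about 1 mm of the expected home position.
- **Keeper:** I pushed the red knob with the shut fingers to its end stop. The wrist camera put it at about 1.58 rad, and the force rose to about 10 N with almost no further motion.
- **Last look:** From clear of the scene, the roller was square in the dip and the bar straight across behind it. The other things on the table looked unmoved, though I only compared them by eye. The robot was touching nothing.

No checks failed. The measured tool position wavered by 2–3 mm between readings.

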